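# Open the ingredient box and set out the red tin

### The job

Lift the white lid of the steel ingredient box all the way back until it rests on its stop, easing it onto the stop without letting it slam, so that it stays open. Then take the red-capped tin out and set it down gently, upright and wholly on the dark wooden board. Leave the blue-capped tin in its place in the box, and do not shift or tip the bottle, the bowl or the bamboo steamer.

Things in the scene. Friction and masses are not known exactly. Their poses are not given: they have to be found in the camera images.
- box: Fixed open-topped steel box, 190 mm (x) by 240 mm (y), 110 mm high, walls and floor 5 mm thick. Origin: centre of its underside, on the table. z up; x points from its front (the handle side, nearest the robot) to the hinge side, y along the hinge.
- lid (a joint): Angle of the lid's hinge in rad: 0 is shut, it grows as the front edge is lifted, and it ends at the stop at 1.75 (100 degrees, leaning slightly back, against two dark brackets behind the hinge). A friction hinge: the lid stays at whatever angle it is left, and does not fall onto the stop by itself, so it must be moved right onto it. The hinge resists with about 0.6 N m in either direction, besides the weight of the lid (plastic, about 0.45 kg).
- lid_hinge (a point): Point on the hinge axis, midway along the far (+x) top rim of the box, at the level of the lid's underside, 110 mm above the table. Its axes turn with the lid: x along the lid from its front edge to the hinge, y along the hinge axis, z out of the lid's outer face.
- lid_handle (a point): Middle of the lid's black bar handle: a round bar 10 mm thick and 100 mm long, parallel to the hinge, on the outer face. Its centre line is 165 mm from the hinge axis along the lid and 20 mm above the outer face (a 15 mm gap below the bar), with a post of the same thickness at each end. Axes turn with the lid, as for lid_hinge.
- lid_edge (a point): Middle of the lid's front edge, on its underside, 200 mm from the hinge; when shut it overhangs the box front by 10 mm. The lid is a flat white plate 200 mm by 240 mm, 8 mm thick; its underside is plain. Axes as for lid_hinge.
- tin_red: Upright closed steel tin with a red cap, the one to take out. Round, 52 mm across, 90 mm high (the top 16 mm is the cap), about 0.25 kg. It starts on the floor of the box, which is 5 mm above the table. Origin: centre of its underside, z up.
- tin_blue: The same tin with a blue cap, also standing in the box; the two stand side by side along the hinge direction, about 110 mm between centres, either way round. To be left where it is. Origin: centre of its underside.
- board: Fixed dark wooden board lying on the table, 180 mm by 180 mm, 18 mm thick. Origin: centre of its underside; x and y along its sides, z up.
- bottle: Bystander: amber glass sauce bottle, 56 mm across, 150 mm high, standing. Origin: centre of its underside.
- bowl: Bystander: white bowl, 110 mm across, 50 mm high. Origin: centre of its underside.
- steamer: Bystander: round bamboo steamer with its cover, 174 mm across, 86 mm high. Origin: centre of its underside.

How it is judged:
By the outcome, as a careful person would: the job done as asked, in the order asked, and still so for the second after the job is handed in, with the robot touching nothing.
It also fails if it takes over 67 s, if anything falls off the work surface, if the arm or the gripper's body presses on something with over 40 N, if the wrist force passes 120 N, or if a joint passes its speed limit or range.

### The arm

A 6-joint arm with a two-finger parallel gripper is mounted at the origin on the work surface. World frame = base frame: x ahead of the robot, y to its left, z up, the work surface at z = 0. Lengths are in m, angles in rad, forces in N, time in s.
With the tool pointing down it reaches from about 0.375 to 0.975 m from the base axis. Payload 3.8 kg.
Tool frame: the origin (TCP) lies midway between the tips of the shut fingers; the grasp point (between the pads) lies 19 mm behind it (pinch_z is the distance from the TCP to the grasp point, in m); y points along the fingers, x is the direction in which the jaws open and shut, and the axes are right-handed (so a half turn about y gives the same grasp; the last joint's range is limited). The gripper opens to 88 mm and grips with 3 to 60 N. Pads are 18 mm wide; open, the fingers measure 123 mm over their backs; the gripper's body (75 mm by 187 mm) begins 45 mm behind the grasp point.
Start: joints at [-1.305, 0.264, 1.604, -0, 1.274, -0.037], TCP at [0.201, -0.644, 0.239] pointing down, gripper open.
Joint ranges: [-2.63, 2.63], [-0.94, 2.18], [0.31, 2.57], [-1.31, 4.45], [0, 2.66], [-2.55, 2.55]. Speed limits (rad/s): [2.57, 2.57, 3.14, 3.14, 3.14, 3.14].

### API

Orientations are given as a unit quaternion [w, x, y, z].
In Python, from plant import * gives the robot as it stands. The module is installed in compiled form; this text tells all that it offers.
- The arm moves only by the tool step_arm, never from a script. Its argument "targets" is text: rows parted by semicolons, each of 7 numbers parted by spaces: the turn, a rotation vector about the tool's x, y, z in degrees, then the shift along the tool's x, y, z in m, then the opening in per cent of the stroke, from 0 (shut) to 100 (fully open). A call has exactly 5 rows; each row shifts and turns the pose as measured when the row begins, along the tool's axes as they then stand; what a row does not reach is not made up. A row lasts 1/8 s, in which the tool goes at most 62.5 mm and 10.7 degrees, less where a joint would pass 70% of its speed; a pose out of reach is approached as far as the arm can. A call with a gripper value outside its range is refused whole. The fingers move at their own pace and stop on an object; "newtons" is the grip in N (left out, the last holds). Time passes only in rows, so rows that do not move let the fingers close, or fill a call up. It gives the time, the measured TCP pose, the force and the opening at its end, in the units of the state.
- observe(): the state, without advancing time (a new reading comes with each control period).
- read_camera(name): name is "scene" or "top"; returns a dict with "img" (384x512x3 uint8, red, green, blue), "fx", "fy", "cx", "cy" (pixels), "k1" (the pictures are not rectified: a ray, as slopes to the right and down, at radius r is drawn at 1 + k1 r^2 times it, then the intrinsics apply), "R" (3x3) and "t" (3): a world point X has camera coordinates R X + t. Camera axes: x right, y down, z forward; pixel columns grow to the right and rows downward; lengths in m; the calibration is good to about 2 mm. A picture is of the moment at which its call begins. There is no depth.
- close_job(): hands the job in, once; it reports no verdict.
The state is a dict: "clock": time; "joints": joint angles; "joint_vel": joint speeds; "effort": joint torques, N m; "tool_pos": TCP position; "tcp_rot": TCP orientation; "wrist_force": force on the tool from outside, world axes, zero at the start; "moment": the same for the moment, N m; "opening": opening from 0.0 (shut) to 1.0 (fully open).
Only numpy, scipy, OpenCV 4.12 (cv2) and the standard library are available. Lean on these libraries where they do the work, as an engineer would, in place of code of your own. Each camera call takes 0.05 s, during which the arm holds its last target. There are 200 camera calls.

## Working session

There is one attempt and no reset: what is moved stays moved. The work goes in short steps, Python scripts to look and compute and a tool call to move; the robot and the scene stay as the last step left them, time stands still between calls to the robot, and variables do not carry over. Pictures are saved under pics/ and viewed, about 8 in all and at most 12, crops included, and the job is handed in when it is done.

Besides the shell and the picture viewer there is one more tool, called by a JSON object that holds its "api" and its "payload". step_arm: Moves the arm, as the interface text tells. Its arguments: {"type":"object","properties":{"targets":{"type":"string"},"newtons":{"type":"number"}},"required":["targets"]}

```bash
mkdir -p pics; cat > h.py <<'E'
import numpy as np, cv2
from plant import *
from scipy.spatial.transform import Rotation as Ro
def undist(c,uv):
    K=np.array([[c["fx"],0,c["cx"]],[0,c["fy"],c["cy"]],[0,0,1.]])
    p=cv2.undistortPoints(np.float64(uv).reshape(-1,1,2),K,np.array([c["k1"],0,0,0.])).reshape(-1,2)
    return np.c_[p,np.ones(len(p))]
def plane(c,uv,z):
    R=np.array(c["R"]);t=np.array(c["t"]);o=-R.T@t
    d=undist(c,uv)@R
    return o+d*((z-o[2])/d[:,2])[:,None]
def proj(c,X):
    R=np.array(c["R"]);t=np.array(c["t"])
    K=np.array([[c["fx"],0,c["cx"]],[0,c["fy"],c["cy"]],[0,0,1.]])
    return cv2.projectPoints(np.float64(X).reshape(-1,1,3),cv2.Rodrigues(R)[0],t.reshape(3,1),K,np.array([c["k1"],0,0,0.]))[0].reshape(-1,2)
def snap(n,f):
    c=read_camera(n);np.savez("pics/%s.npz"%f,**c);cv2.imwrite("pics/%s.png"%f,c["img"][:,:,::-1]);return c
E
python3 - <<'E'
from h import *
for n in("scene","top"):
    c=snap(n,n+"0"); R=np.array(c["R"]);print(n,-R.T@np.array(c["t"]),R[2],c["fx"],c["k1"])
print(observe())
E
```

```text
scene [1.39644099 0.71123521 0.99518818] [-0.57765344 -0.4969667  -0.64756513] 423.28308118396444 -0.08532564105946583
top [0.41972148 0.03152629 1.53334175] [ 0.12107607 -0.02141892 -0.99241212] 468.9296001726168 -0.0592612728979113
{'clock': 0.1, 'joints': array([-1.30488714e+00,  2.64647630e-01,  1.60524421e+00, -3.10081724e-05,
        1.27370216e+00, -3.68710480e-02]), 'joint_vel': array([ 0.0007699 , -0.00229443, -0.00341234, -0.00075016,  0.00030742,
        0.0030537 ]), 'effort': array([-1.95784028e-04, -5.03621650e+01, -3.58071613e+01,  7.30260951e-02,
        2.32869212e-02, -4.96810674e-05]), 'tool_pos': array([ 0.20110506, -0.64366716,  0.23752919]), 'tcp_rot': array([ 0.57012074, -0.56925739,  0.41943289, -0.4183114 ]), 'wrist_force': array([-0.19237031,  0.88976607,  0.18658132]), 'moment': array([0.00202556, 0.04313066, 0.01194094]), 'opening': 0.9985595024013818}
```

View pics/scene0.png

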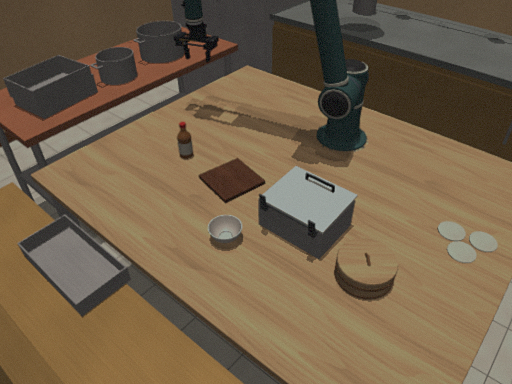

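View pics/top0.png

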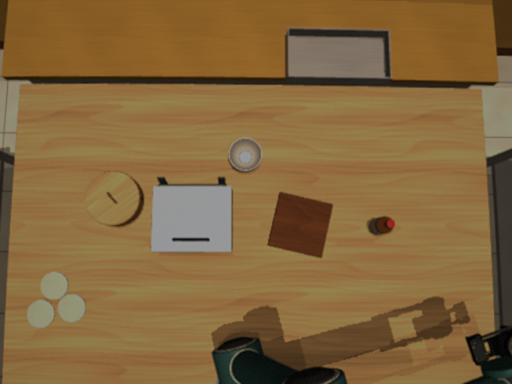

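The scene view shows the shut box with its handle toward the robot, the board beside it, and the bowl and steamer close by. In the top view the lid spans about (152,185)–(232,252), the handle is at (190,239), the board at (300,224), the bowl at (245,154), the steamer at (113,198) and the bottle base near (377,226).

```bash
python3 - <<'E'
from h import *
c=dict(np.load("pics/top0.npz")); img=c["img"]; hsv=cv2.cvtColor(img,cv2.COLOR_RGB2HSV)
def big(m,box):
    x0,y0,x1,y1=box; k=np.zeros(m.shape,np.uint8); k[y0:y1,x0:x1]=m[y0:y1,x0:x1]
    cs=cv2.findContours(k,cv2.RETR_EXTERNAL,cv2.CHAIN_APPROX_NONE)[0]
    return max(cs,key=cv2.contourArea)
def rep(n,cn,z):
    w=plane(c,cn.reshape(-1,2),z)[:,:2].astype(np.float32)
    (cx,cy),(a,b),ang=cv2.minAreaRect(w)
    print(n,cv2.contourArea(cn),"ctr",cx,cy,"size",a,b,"ang",ang); print(cv2.boxPoints(((cx,cy),(a,b),ang)).round(4).tolist()); return w
v=hsv[...,2];s=hsv[...,1]
lid=((s<45)&(v>110)).astype(np.uint8)
rep("lid",big(lid,(140,175,245,262)),.118)
rep("handle",big((v<60).astype(np.uint8),(165,232,220,247)),.143)
rep("board",big(((v<110)&(s>60)).astype(np.uint8),(260,185,340,262)),.018)
rep("bowl",big(((s<70)&(v>70)).astype(np.uint8),(222,132,268,178)),.05)
c2=dict(np.load("pics/scene0.npz"))
for n,cc,p,z in(("bowl",c,(245,154),.05),("steamer",c,(113,198),.086),("bottle",c,(377,226),0.),("bowl s",c2,(226,227),.05),("hinge? board s",c2,(232,179),.018),("handle s",c2,(320,181),.143)): print(n,plane(cc,[p],z)[0])
E
```

```text
lid 5101.5 ctr 0.530053436756134 0.18563756346702576 size 0.19700898230075836 0.24048003554344177 ang 0.4023488759994507
[[0.43070000410079956, 0.3052000105381012], [0.4323999881744385, 0.06469999998807907], [0.6294000148773193, 0.06610000133514404], [0.6276999711990356, 0.30660000443458557]]
handle 62.0 ctr 0.4667425751686096 0.1839314103126526 size 0.005900942254811525 0.10329096764326096 ang 0.3589535355567932
[[0.4634999930858612, 0.23559999465942383], [0.4641000032424927, 0.13230000436306], [0.4699999988079071, 0.13230000436306], [0.46939998865127563, 0.23559999465942383]]
board 2959.0 ctr 0.5204351544380188 -0.15544493496418 size 0.18114830553531647 0.18004682660102844 ang 77.01798248291016
[[0.4124000072479248, -0.22349999845027924], [0.5878000259399414, -0.2639000117778778], [0.6284999847412109, -0.08739999681711197], [0.4530999958515167, -0.04699999839067459]]
bowl 832.0 ctr 0.7443596720695496 0.02407611720263958 size 0.10530883073806763 0.10332614928483963 ang 0.5434137582778931
[[0.6912000179290771, 0.07519999891519547], [0.6922000050544739, -0.02810000069439411], [0.7975000143051147, -0.02710000053048134], [0.796500027179718, 0.07620000094175339]]
bowl [0.74411317 0.02414888 0.05      ]
steamer [0.59394525 0.43354737 0.086     ]
bottle [ 0.51702908 -0.4136924   0.        ]
bowl s [0.74503558 0.03067465 0.05      ]
hinge? board s [ 0.52766249 -0.14606313  0.018     ]
handle s [0.46594401 0.18644878 0.143     ]
```

```bash
cat >> h.py <<'E'
R0=np.array([[1,0,0],[0,0,1],[0,-1,0.]])  # tool x=+x, y=down, z=+y
HX,HY,HZ,YAW=.631,.1855,.110,np.radians(.4)
def ori(tilt,yaw=YAW): return Ro.from_euler("z",yaw)*Ro.from_euler("y",np.radians(tilt))*Ro.from_matrix(R0)
def cur():
    s=observe(); q=s["tcp_rot"]; return np.array(s["tool_pos"]),Ro.from_quat([q[1],q[2],q[3],q[0]])
def rows(wps,ns):
    """wps: list of (pos,Rot); ns rows for each; prints tool-frame rows"""
    p,R=cur(); k=0
    for (q,S),n in zip(wps,ns):
        rv=(R.inv()*S).as_rotvec(); q=np.array(q)
        for i in range(n):
            a=R*Ro.from_rotvec(rv*i/n); d=a.inv().apply((q-p)/n); t=np.degrees(rv/n)
            print(k,*t.round(1),*d.round(4)); k+=1
        p,R=q,S
def lidpt(th,r,n=0):  # point r from hinge along lid, n outward of underside plane
    th=np.radians(th); d=np.array([-r*np.cos(th)+n*np.sin(th),0,r*np.sin(th)+n*np.cos(th)])
    return np.array([HX,HY,HZ])+Ro.from_euler("z",YAW).apply(d)
def st():
    s=observe(); p,R=cur(); print("t",round(s["clock"],2),"p",p.round(4),"app",R.apply([0,1,0]).round(3),"x",R.apply([1,0,0]).round(3),"F",s["wrist_force"].round(1),"M",s["moment"].round(2),"op",round(s["opening"],3),"j",s["joints"].round(2))
E
python3 - <<'E'
from h import *
rows([((.45,-.25,.25),ori(0,np.radians(-30))),((.466,.185,.19),ori(0))],[8,7])
E
```

```text
0 -0.0 -5.3 -0.0 -0.0377 -0.0015 0.0444
1 -0.0 -5.3 -0.0 -0.0334 -0.0015 0.0477
2 -0.0 -5.3 -0.0 -0.0288 -0.0015 0.0506
3 -0.0 -5.3 -0.0 -0.024 -0.0015 0.053
4 -0.0 -5.3 -0.0 -0.019 -0.0015 0.055
5 -0.0 -5.3 -0.0 -0.0138 -0.0015 0.0566
6 -0.0 -5.3 -0.0 -0.0085 -0.0015 0.0576
7 -0.0 -5.3 -0.0 -0.0031 -0.0016 0.0581
8 0.0 -4.3 0.0 -0.0291 0.0086 0.055
9 0.0 -4.3 0.0 -0.0248 0.0086 0.057
10 0.0 -4.3 0.0 -0.0205 0.0086 0.0587
11 0.0 -4.3 0.0 -0.016 0.0086 0.0601
12 0.0 -4.3 0.0 -0.0114 0.0086 0.0611
13 0.0 -4.3 0.0 -0.0067 0.0086 0.0618
14 0.0 -4.3 0.0 -0.002 0.0086 0.0622
```

{"api": "step_arm", "payload": {"targets": "0 -5.3 0 -0.038 -0.0015 0.044 100; 0 -5.3 0 -0.033 -0.0015 0.048 100; 0 -5.3 0 -0.029 -0.0015 0.051 100; 0 -5.3 0 -0.024 -0.0015 0.053 100; 0 -5.3 0 -0.019 -0.0015 0.055 100", "newtons": 25}}

```text
clock: 0.72
tool_pos: [0.3571, -0.3922, 0.2417]
tcp_rot: [0.653, -0.65, 0.276, -0.273]
wrist_force: [0.4, 1.2, 0.4]
opening: 0.997
```

{"api": "step_arm", "payload": {"targets": "0 -5.3 0 -0.014 -0.0015 0.056 100; 0 -5.3 0 -0.009 -0.0015 0.058 100; 0 -5.3 0 -0.003 -0.0015 0.058 100; 0 -4.3 0 -0.029 0.006 0.055 100; 0 -4.3 0 -0.025 0.006 0.057 100"}}

```text
clock: 1.35
tool_pos: [0.4547, -0.1135, 0.2351]
tcp_rot: [0.698, -0.694, 0.126, -0.125]
wrist_force: [1.3, 0.8, -1.0]
opening: 1.001
```

```bash
python3 - <<'E'
from h import *
st(); rows([((.466,.185,.19),ori(0))],[7])
E
```

```text
t 1.35 p [ 0.4547 -0.1135  0.2351] app [-0.001  0.007 -1.   ] x [ 0.937 -0.35  -0.003] F [ 1.3  0.8 -1. ] M [-0.02 -0.1  -0.01] op 1.001 j [-0.3  -0.13  2.03  0.01  1.25  0.05]
0 -0.1 -3.0 -0.0 -0.0134 0.0067 0.0405
1 -0.1 -3.0 -0.0 -0.0113 0.0067 0.0411
2 -0.1 -3.0 -0.0 -0.0091 0.0066 0.0417
3 -0.1 -3.0 -0.0 -0.0069 0.0066 0.0421
4 -0.1 -3.0 -0.0 -0.0047 0.0066 0.0424
5 -0.1 -3.0 -0.0 -0.0025 0.0065 0.0426
6 -0.1 -3.0 -0.0 -0.0003 0.0065 0.0427
```

{"api": "step_arm", "payload": {"targets": "0 -4 0 -0.018 0.006 0.057 100; 0 -4 0 -0.015 0.006 0.059 100; 0 -4 0 -0.01 0.006 0.06 100; 0 -4 0 -0.005 0.006 0.06 100; 0 -4 0 0 0.006 0.05 100"}}

```text
clock: 1.98
tool_pos: [0.4673, 0.1868, 0.2054]
tcp_rot: [0.709, -0.705, -0.001, 0.002]
wrist_force: [0.3, -0.5, 0.2]
opening: 1.0
```

```bash
python3 - <<'E'
from h import *
st(); rows([((.466,.185,.17),ori(0)),((.466,.185,.128),ori(0))],[3,2])
E
```

```text
t 1.98 p [0.4673 0.1868 0.2054] app [-0.     0.007 -1.   ] x [ 1.     0.004 -0.   ] F [ 0.3 -0.5  0.2] M [-0.07 -0.11 -0.05] op 1.0 j [ 0.33 -0.04  2.    0.01  1.18  0.32]
0 -0.1 -0.0 -0.0 -0.0004 0.0118 -0.0007
1 -0.1 -0.0 -0.0 -0.0004 0.0118 -0.0006
2 -0.1 -0.0 -0.0 -0.0004 0.0118 -0.0006
3 0.0 0.0 0.0 0.0 0.021 0.0
4 0.0 0.0 0.0 0.0 0.021 0.0
```

{"api": "step_arm", "payload": {"targets": "0 0 0 0 0.02 -0.001 100; 0 0 0 0 0.02 -0.001 100; 0 0 0 0 0.02 0 100; 0 0 0 0 0.014 0 100; 0 0 0 0 0.003 0 100"}}

```text
clock: 2.6
tool_pos: [0.4652, 0.1901, 0.1245]
tcp_rot: [0.709, -0.705, -0.004, 0.006]
wrist_force: [-0.7, -1.3, 2.4]
opening: 1.002
```

```bash
python3 - <<'E'
from h import *
st(); c=snap("scene","s1"); i=c["img"][120:260,230:400][:,:,::-1]
cv2.imwrite("pics/s1c.png",cv2.resize(i,None,fx=4,fy=4,interpolation=cv2.INTER_CUBIC))
E
```

```text
t 2.6 p [0.4652 0.1901 0.1245] app [-0.003  0.006 -1.   ] x [ 1.     0.014 -0.003] F [-0.7 -1.3  2.4] M [-0.1   0.01 -0.06] op 1.002 j [0.33 0.04 2.08 0.01 1.02 0.32]
```

View pics/s1c.png

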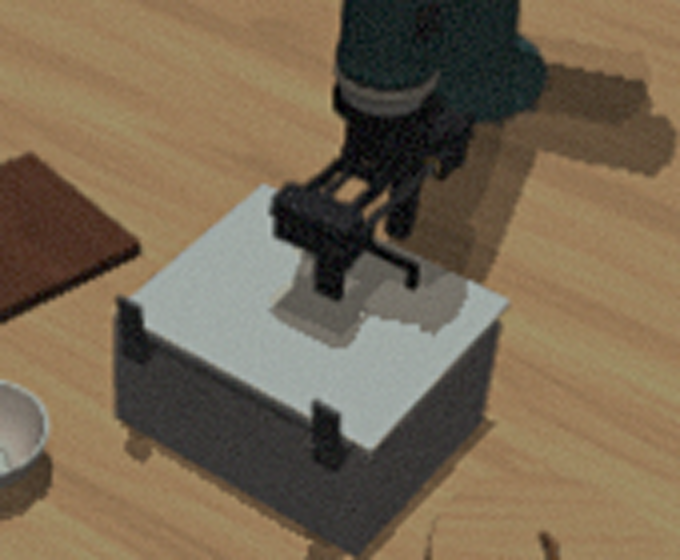

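The gripper straddles the handle bar (bar end at about (412,268) in the crop), with the finger tip near (328,290) just above the lid. Next I close on the bar.

{"api": "step_arm", "payload": {"targets": "0 0 0 0 -0.002 -0.003 0; 0 0 0 0 0 0 0; 0 0 0 0 0 0 0; 0 0 0 0 0 0 0; 0 0 0 0 0 0 0", "newtons": 25}}

```text
clock: 3.28
tool_pos: [0.4675, 0.1871, 0.1295]
tcp_rot: [0.71, -0.704, -0.005, 0.004]
wrist_force: [0.8, -0.2, -0.6]
opening: 0.455
```

```bash
python3 - <<'E'
from h import *
st()
# bar held at distance b from TCP back along tool; fixed b
p,R=cur(); bar0=lidpt(0,.165,.028); print(bar0)
b=bar0-p; b=R.inv().apply(b); print("b",b)
th=[8,18,28,38,47]; ti=[0,4,12,21,30]
rows([(lidpt(t,.165,.028)-ori(a).apply([0,b[1],0]),ori(a)) for t,a in zip([5,10,15,20,25,30,35,40,45,50],[0,0,2,5,9,13,18,22,26,30])],[1]*10)
E
```

```text
t 3.27 p [0.4675 0.1871 0.1295] app [ 0.002  0.008 -1.   ] x [1.    0.013 0.002] F [ 0.8 -0.2 -0.6] M [-0.06 -0.04  0.01] op 0.455 j [0.33 0.03 2.08 0.01 1.02 0.31]
[0.46600402 0.18434809 0.138     ]
b [-0.00152291 -0.00850561 -0.00266915]
0 -0.5 0.3 0.1 0.0016 -0.0143 -0.0026
1 0.0 0.0 0.0 0.0043 -0.014 -0.0
2 -0.0 0.0 2.0 0.0052 -0.0135 -0.0
3 -0.0 0.0 3.0 0.0058 -0.0132 0.0
4 0.0 -0.0 4.0 0.0061 -0.013 -0.0
5 -0.0 0.0 4.0 0.0063 -0.0129 0.0
6 0.0 0.0 5.0 0.0064 -0.0128 0.0
7 -0.0 0.0 4.0 0.0065 -0.0128 -0.0
8 0.0 0.0 4.0 0.0067 -0.0126 0.0
9 -0.0 0.0 4.0 0.007 -0.0125 -0.0
```

{"api": "step_arm", "payload": {"targets": "0 0 0 0 0.001 -0.001 0; 0 0 0 0 0.001 -0.001 0; 0 0 0 0 0.001 0 0; 0 0 0 0 0 0 0; 0 0 0 0 0 0 0", "newtons": 25}}

```text
clock: 3.9
tool_pos: [0.4676, 0.185, 0.1263]
tcp_rot: [0.71, -0.704, -0.005, 0.004]
wrist_force: [0.8, -0.3, 0.7]
opening: 0.104
```

```bash
python3 - <<'E'
from h import *
st()
E
```

```text
t 3.9 p [0.4676 0.185  0.1263] app [ 0.002  0.008 -1.   ] x [1.    0.013 0.002] F [ 0.8 -0.3  0.7] M [-0.07 -0.12 -0.  ] op 0.104 j [0.32 0.04 2.08 0.01 1.02 0.31]
```

{"api": "step_arm", "payload": {"targets": "0 0 0 0 0 0 0; 0 0 0 0.001 -0.010 0 0; 0 0 0 0.003 -0.014 0 0; 0 0 2 0.005 -0.0135 0 0; 0 0 3 0.0055 -0.013 0 0", "newtons": 25}}

```text
clock: 4.53
tool_pos: [0.4811, 0.185, 0.1704]
tcp_rot: [0.709, -0.703, 0.027, 0.036]
wrist_force: [2.8, 3.9, -12.2]
opening: 0.098
```

```bash
cat >> h.py <<'E'
def lidang(b=.0117):
    p,R=cur(); g=p-R.apply([0,b,0]); d=g-np.array([HX,HY,HZ])
    r=np.hypot(d[0],d[2]); print("bar",g.round(4),"r",r.round(4),"(.1674) lid deg",round(np.degrees(np.arctan2(d[2],-d[0])-np.arctan2(.028,.165)),1))
E
python3 - <<'E'
from h import *
st(); lidang()
E
```

```text
t 4.53 p [0.4811 0.185  0.1704] app [-0.09   0.008 -0.996] x [ 0.996  0.013 -0.089] F [  2.8   3.9 -12.2] M [ 0.27 -0.08 -0.11] op 0.098 j [0.3  0.07 1.96 0.04 1.19 0.27]
bar [0.4822 0.1849 0.1821] r 0.1654 (.1674) lid deg 16.2
```

```bash
python3 - <<'E'
from h import *
b=np.array([0,-.0117,0])
rows([(lidpt(t,.165,.028)-ori(a).apply(b),ori(a)) for t,a in zip([22,28,34,40,46,52,57],[10,15,20,26,32,38,43])],[1]*7)
E
```

```text
0 -0.5 0.4 4.9 0.0039 -0.0162 -0.0004
1 0.0 0.0 5.0 0.0063 -0.016 0.0
2 0.0 -0.0 5.0 0.0066 -0.0158 -0.0
3 0.0 0.0 6.0 0.0066 -0.0157 0.0
4 -0.0 0.0 6.0 0.0066 -0.0157 -0.0
5 0.0 -0.0 6.0 0.0066 -0.0157 0.0
6 0.0 -0.0 5.0 0.0054 -0.0132 0.0
```

{"api": "step_arm", "payload": {"targets": "0 0 5 0.004 -0.016 0 0; 0 0 5 0.006 -0.016 0 0; 0 0 5 0.0065 -0.016 0 0; 0 0 6 0.0065 -0.0155 0 0; 0 0 6 0.0065 -0.0155 0 0"}}

```text
clock: 5.15
tool_pos: [0.522, 0.1852, 0.2305]
tcp_rot: [0.677, -0.674, 0.204, 0.214]
wrist_force: [-7.7, 0.2, 2.1]
opening: 0.09
```

```bash
python3 - <<'E'
from h import *
st(); lidang()
b=np.array([0,-.0117,0])
rows([(lidpt(t,.165,.028)-ori(a).apply(b),ori(a)) for t,a in zip([50,56,62,68,74],[37,44,51,58,62])],[1]*5)
E
```

```text
t 5.15 p [0.522  0.1852 0.2305] app [-0.565 -0.001 -0.825] x [ 0.825  0.015 -0.565] F [-7.7  0.2  2.1] M [-0.02  0.81 -0.09] op 0.09 j [0.22 0.42 1.52 0.13 1.79 0.19]
bar [0.5286 0.1852 0.2402] r 0.1656 (.1674) lid deg 42.2
0 -0.1 0.6 2.6 0.0061 -0.0218 -0.0005
1 -0.0 0.0 7.0 0.0062 -0.0159 -0.0
2 0.0 -0.0 7.0 0.0059 -0.016 0.0
3 -0.0 0.0 7.0 0.0056 -0.0161 -0.0
4 0.0 0.0 4.0 0.0059 -0.0162 0.0
```

{"api": "step_arm", "payload": {"targets": "0 0 4 0.006 -0.016 0 0; 0 0 7 0.006 -0.016 0 0; 0 0 7 0.006 -0.016 0 0; 0 0 7 0.0055 -0.016 0 0; 0 0 5 0.005 -0.014 0 0"}}

```text
clock: 5.78
tool_pos: [0.5934, 0.1856, 0.2693]
tcp_rot: [-0.589, 0.592, -0.382, -0.396]
wrist_force: [-4.2, 1.9, 6.1]
opening: 0.097
```

```bash
python3 - <<'E'
from h import *
st(); lidang()
b=np.array([0,-.0117,0])
rows([(lidpt(t,.165,.028)-ori(a).apply(b),ori(a)) for t,a in zip([69,74,79,84,89],[61,66,71,76,81])],[1]*5)
E
```

```text
t 5.78 p [0.5934 0.1856 0.2693] app [-0.919 -0.013 -0.395] x [ 0.394  0.014 -0.919] F [-4.2  1.9  6.1] M [-0.04  0.67 -0.28] op 0.097 j [0.18 0.86 1.03 0.22 2.4  0.22]
bar [0.6042 0.1857 0.2739] r 0.1661 (.1674) lid deg 71.1
0 0.4 0.6 -5.8 -0.0014 0.0055 -0.0003
1 0.0 0.0 5.0 0.004 -0.0138 -0.0
2 -0.0 0.0 5.0 0.004 -0.0138 -0.0
3 0.0 -0.0 5.0 0.004 -0.0138 0.0
4 -0.0 0.0 5.0 0.004 -0.0138 0.0
```

{"api": "step_arm", "payload": {"targets": "0 0 0 0 0 0 20; 0 0 0 0 -0.002 0 20; 0 0 0 0 -0.002 0 0; 0 0 0 0 0 0 0; 0 0 0 0 0 0 0"}}

```text
clock: 6.4
tool_pos: [0.5975, 0.1855, 0.2707]
tcp_rot: [-0.588, 0.591, -0.384, -0.397]
wrist_force: [0.1, -0.5, -1.5]
opening: 0.102
```

```bash
python3 - <<'E'
from h import *
st(); lidang(); lidang(.0075)
b=np.array([0,-.0075,0])
rows([(lidpt(t,.165,.028)-ori(a).apply(b),ori(a)) for t,a in zip([77,81,85,89,93],[68,69,70,71,72])],[1]*5)
E
```

```text
t 6.4 p [0.5975 0.1855 0.2707] app [-0.921 -0.014 -0.39 ] x [ 0.39   0.013 -0.921] F [ 0.1 -0.5 -1.5] M [-0.11 -0.64 -0.02] op 0.102 j [0.18 0.87 1.01 0.23 2.41 0.23]
bar [0.6083 0.1857 0.2753] r 0.1669 (.1674) lid deg 72.5
bar [0.6044 0.1856 0.2737] r 0.1658 (.1674) lid deg 71.1
0 0.4 0.6 1.0 0.0033 -0.0168 -0.0004
1 0.0 0.0 1.0 0.004 -0.0109 0.0
2 0.0 -0.0 1.0 0.0046 -0.0107 -0.0
3 -0.0 0.0 1.0 0.0051 -0.0104 0.0
4 0.0 -0.0 1.0 0.0056 -0.0102 -0.0
```

{"api": "step_arm", "payload": {"targets": "0 0 0 0 0 0 0; 0 0 0.5 0.003 -0.010 0 0; 0 0 0.5 0.004 -0.011 0 0; 0 0 0.5 0.0045 -0.0105 0 0; 0 0 0.5 0.005 -0.0105 0 0", "newtons": 30}}

```text
clock: 7.02
tool_pos: [0.6408, 0.1858, 0.2711]
tcp_rot: [-0.578, 0.583, -0.397, -0.41]
wrist_force: [-5.5, -0.7, -0.8]
opening: 0.1
```

```bash
python3 - <<'E'
from h import *
st(); lidang(.0075)
b=np.array([0,-.0075,0])
rows([(lidpt(t,.165,.028)-ori(a).apply(b),ori(a)) for t,a in zip([90,93,96,98,100,101],[69,70,70,70,70,70])],[1]*6)
c=snap("scene","s2"); i=c["img"][90:260,210:410][:,:,::-1]
cv2.imwrite("pics/s2c.png",cv2.resize(i,None,fx=3,fy=3,interpolation=cv2.INTER_CUBIC))
E
```

```text
t 7.03 p [0.6408 0.1858 0.2711] app [-0.937 -0.017 -0.349] x [ 0.349  0.011 -0.937] F [-5.5 -0.7 -0.8] M [-0.08 -0.24  0.11] op 0.1 j [0.17 1.   0.82 0.25 2.52 0.25]
bar [0.6478 0.1859 0.2737] r 0.1646 (.1674) lid deg 86.2
0 0.6 0.5 -0.6 0.0028 -0.0109 -0.0004
1 0.0 -0.0 1.0 0.0045 -0.0074 -0.0
2 0.0 0.0 0.0 0.0049 -0.0073 -0.0
3 0.0 0.0 0.0 0.0035 -0.0047 0.0
4 0.0 0.0 0.0 0.0036 -0.0046 -0.0
5 0.0 0.0 0.0 0.0019 -0.0022 0.0
```

View pics/s2c.png

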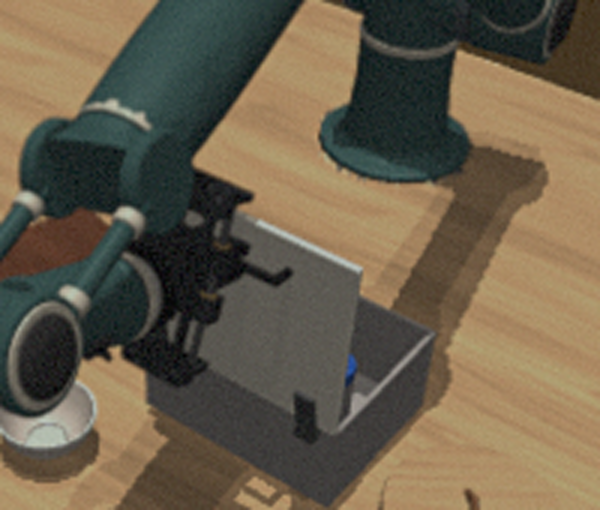

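The lid stands almost upright, still held by the handle (bar near (268,273) in the crop). The blue cap shows at (350,370), and the bowl is clear of the wrist. I'll go on slowly to the stop.

{"api": "step_arm", "payload": {"targets": "0 0 0 0.003 -0.007 0 0; 0 0 0 0.0045 -0.007 0 0; 0 0 0 0.004 -0.006 0 0; 0 0 0 0.003 -0.0035 0 0; 0 0 0 0.002 -0.0025 0 0"}}

```text
clock: 7.7
tool_pos: [0.6716, 0.186, 0.2643]
tcp_rot: [-0.576, 0.583, -0.399, -0.412]
wrist_force: [-5.3, -2.4, -0.3]
opening: 0.102
```

```bash
python3 - <<'E'
from h import *
st(); lidang(.0075)
b=np.array([0,-.0075,0])
E
```

```text
t 7.7 p [0.6716 0.186  0.2643] app [-0.939 -0.018 -0.344] x [ 0.343  0.01  -0.939] F [-5.3 -2.4 -0.3] M [-0.17 -0.16  0.2 ] op 0.102 j [0.17 1.09 0.67 0.26 2.58 0.27]
bar [0.6786 0.1861 0.2669] r 0.164 (.1674) lid deg 97.3
```

{"api": "step_arm", "payload": {"targets": "0 0 -0.5 0.0012 -0.0015 0 0; 0 0 -0.5 0.0012 -0.0015 0 0; 0 0 -0.5 0.001 -0.0012 0 0; 0 0 -0.5 0.001 -0.0012 0 0; 0 0 0 0.001 -0.0012 0 0"}}

```text
clock: 8.32
tool_pos: [0.6757, 0.186, 0.2631]
tcp_rot: [-0.577, 0.588, -0.393, -0.408]
wrist_force: [-24.7, -4.9, -0.7]
opening: 0.102
```

```bash
python3 - <<'E'
from h import *
st(); lidang(.0075)
E
```

```text
t 8.32 p [0.6757 0.186  0.2631] app [-0.934 -0.024 -0.357] x [ 0.357  0.009 -0.934] F [-24.7  -4.9  -0.7] M [-0.24  0.8   0.53] op 0.102 j [0.17 1.09 0.65 0.25 2.58 0.27]
bar [0.6827 0.1861 0.2658] r 0.1642 (.1674) lid deg 98.7
```

{"api": "step_arm", "payload": {"targets": "0 0 0 -0.0003 0.0005 0 17; 0 0 0 0 0 0 17; 0 0 0 0 0 0 17; 0 0 0 0 -0.006 0 17; 0 0 0 0 -0.012 0 17"}}

```text
clock: 8.95
tool_pos: [0.693, 0.1871, 0.2702]
tcp_rot: [-0.579, 0.589, -0.391, -0.406]
wrist_force: [0.7, 0.1, 0.4]
opening: 0.167
```

```bash
python3 - <<'E'
from h import *
st()
E
```

```text
t 8.95 p [0.693  0.1871 0.2702] app [-0.931 -0.023 -0.363] x [ 0.363  0.01  -0.932] F [0.7 0.1 0.4] M [ 0.06 -0.43 -0.04] op 0.167 j [0.17 1.15 0.55 0.27 2.63 0.29]
```

```bash
python3 - <<'E'
from h import *
rows([((.70,.187,.285),ori(62)),((.735,.187,.36),ori(25)),((.70,.187,.42),ori(0)),],[1,5,4])
E
```

```text
0 0.9 0.5 -6.7 -0.0113 -0.0119 -0.0003
1 -0.0 0.0 -7.4 -0.01 -0.0132 -0.0
2 -0.0 0.0 -7.4 -0.0082 -0.0144 -0.0
3 -0.0 0.0 -7.4 -0.0062 -0.0153 -0.0
4 -0.0 0.0 -7.4 -0.0042 -0.016 -0.0
5 -0.0 0.0 -7.4 -0.0021 -0.0164 -0.0
6 0.0 -0.0 -6.2 -0.0143 -0.0099 0.0001
7 0.0 -0.0 -6.2 -0.0131 -0.0114 0.0001
8 0.0 -0.0 -6.2 -0.0118 -0.0128 0.0001
9 0.0 -0.0 -6.2 -0.0103 -0.014 0.0001
```

{"api": "step_arm", "payload": {"targets": "0 0 -6.5 -0.011 -0.012 0 17; 0 0 -7.5 -0.010 -0.013 0 17; 0 0 -7.5 -0.008 -0.0145 0 17; 0 0 -7.5 -0.006 -0.0155 0 17; 0 0 -7.5 -0.004 -0.016 0 17"}}

```text
clock: 9.57
tool_pos: [0.7331, 0.1877, 0.3374]
tcp_rot: [-0.678, 0.682, -0.185, -0.201]
wrist_force: [0.8, -0.1, -0.7]
opening: 0.169
```

```bash
python3 - <<'E'
from h import *
st()
rows([((.735,.187,.36),ori(25)),((.67,.187,.43),ori(0)),],[2,4])
E
```

```text
t 9.57 p [0.7331 0.1877 0.3374] app [-0.525 -0.012 -0.851] x [ 0.851  0.02  -0.525] F [ 0.8 -0.1 -0.7] M [-0.05 -0.3  -0.03] op 0.169 j [0.18 0.79 0.74 0.1  2.15 0.19]
0 0.2 0.4 -3.3 -0.0051 -0.0101 -0.0004
1 0.2 0.4 -3.3 -0.0045 -0.0104 -0.0004
2 0.0 -0.0 -6.2 -0.0221 -0.009 0.0001
3 0.0 -0.0 -6.2 -0.021 -0.0113 0.0001
4 0.0 -0.0 -6.2 -0.0197 -0.0136 0.0001
5 0.0 -0.0 -6.2 -0.0181 -0.0156 0.0001
```

{"api": "step_arm", "payload": {"targets": "0 0 -3.5 -0.005 -0.013 0 50; 0 0 -4 -0.006 -0.018 0 80; 0 0 -6 -0.02 -0.018 0 100; 0 0 -6 -0.03 -0.015 0 100; 0 0 -6 -0.04 -0.01 0 100"}}

```text
clock: 10.2
tool_pos: [0.669, 0.1862, 0.4419]
tcp_rot: [0.707, -0.706, 0.023, 0.038]
wrist_force: [0.2, 0.4, 0.7]
opening: 0.712
```

```bash
python3 - <<'E'
from h import *
st()
rows([((.46,-.12,.36),ori(0))],[6])
E
```

```text
t 10.2 p [0.669  0.1862 0.4419] app [-0.086  0.001 -0.996] x [ 0.996  0.022 -0.086] F [0.2 0.4 0.7] M [-0.06 -0.16  0.04] op 0.712 j [0.23 0.31 1.18 0.02 1.73 0.21]
0 -0.0 0.1 -0.8 -0.0346 0.0165 -0.0503
1 -0.0 0.1 -0.8 -0.0347 0.016 -0.0504
2 -0.0 0.1 -0.8 -0.0348 0.0156 -0.0505
3 -0.0 0.1 -0.8 -0.0349 0.0151 -0.0506
4 -0.0 0.1 -0.8 -0.035 0.0146 -0.0506
5 -0.0 0.1 -0.8 -0.0351 0.0141 -0.0507
```

```bash
python3 - <<'E'
from h import *
rows([((.44,-.12,.37),ori(0,np.radians(85)))],[10])
E
```

```text
0 -0.4 -8.4 -0.4 -0.0229 0.0091 -0.0301
1 -0.4 -8.4 -0.4 -0.0271 0.0091 -0.0264
2 -0.4 -8.4 -0.4 -0.0307 0.0091 -0.0222
3 -0.4 -8.4 -0.4 -0.0336 0.009 -0.0174
4 -0.4 -8.4 -0.4 -0.0359 0.0088 -0.0122
5 -0.4 -8.4 -0.4 -0.0373 0.0087 -0.0068
6 -0.4 -8.4 -0.4 -0.038 0.0084 -0.0013
7 -0.4 -8.4 -0.4 -0.0378 0.0082 0.0043
8 -0.4 -8.4 -0.4 -0.0368 0.0079 0.0098
9 -0.4 -8.4 -0.4 -0.035 0.0075 0.0152
```

{"api": "step_arm", "payload": {"targets": "0 -8.5 -1 -0.023 0.006 -0.03 75; 0 -8.5 -1 -0.027 0.007 -0.026 75; 0 -8.5 -0.5 -0.031 0.009 -0.022 75; 0 -8.5 -0.5 -0.034 0.009 -0.017 75; 0 -8.5 -0.5 -0.036 0.009 -0.012 75"}}

```text
clock: 10.82
tool_pos: [0.5524, 0.0326, 0.4181]
tcp_rot: [0.662, -0.643, -0.273, 0.272]
wrist_force: [0.7, 0.1, -0.8]
opening: 0.752
```

{"api": "step_arm", "payload": {"targets": "0 -8.5 0 -0.037 0.009 -0.007 75; 0 -8.5 0 -0.038 0.008 -0.001 75; 0 -8.5 0 -0.038 0.008 0.004 75; 0 -8.5 0 -0.037 0.008 0.01 75; 0 -8.5 0 -0.035 0.008 0.015 75"}}

```text
clock: 11.45
tool_pos: [0.4445, -0.1294, 0.3788]
tcp_rot: [0.51, -0.497, -0.503, 0.49]
wrist_force: [-0.5, -0.2, -0.6]
opening: 0.753
```

```bash
python3 - <<'E'
from h import *
st(); c=snap("top","t1"); snap("scene","s3")
i=c["img"][130:280,90:350][:,:,::-1]
cv2.imwrite("pics/t1c.png",cv2.resize(i,None,fx=3,fy=3,interpolation=cv2.INTER_CUBIC))
E
```

```text
t 11.45 p [ 0.4445 -0.1294  0.3788] app [-0.     0.026 -1.   ] x [0.013 1.    0.026] F [-0.5 -0.2 -0.6] M [-0.05 -0.17 -0.01] op 0.753 j [-0.35 -0.2   1.83  0.02  1.52 -1.91]
```

View pics/t1c.png

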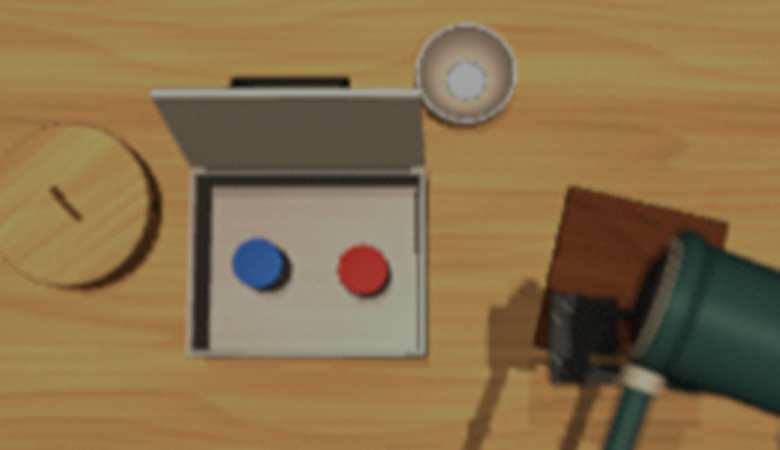

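The lid is open (top edge at about y=93 in the crop). Red cap at (363,270), blue cap at (260,264), and the bowl and steamer sit as before.

```bash
python3 - <<'E'
from h import *
c=dict(np.load("pics/t1.npz")); hsv=cv2.cvtColor(c["img"],cv2.COLOR_RGB2HSV)
h,s,v=cv2.split(hsv)
m={"red":((h<8)|(h>172))&(s>140)&(v>90),"blue":(h>95)&(h<130)&(s>120)}
for n,k in m.items():
    k=k.astype(np.uint8); k[:200]=0;k[260:]=0;k[:,:150]=0;k[:,235:]=0
    cn=max(cv2.findContours(k,0,1)[0],key=cv2.contourArea)
    w=plane(c,cn.reshape(-1,2),.095)[:,:2].astype(np.float32); print(n,cv2.minEnclosingCircle(w),cv2.contourArea(cn))
for th in(96,98,99,100): print(th,proj(c,[lidpt(th,.2,0),lidpt(th,.2,.008)]).round(1).tolist())
for x in(175,190,205): print(x,c["img"][154:168,x].mean(-1).astype(int))
t0=dict(np.load("pics/top0.npz"))
for n,(x0,y0,x1,y1) in dict(bowl=(235,135,265,175),bottle=(360,210,400,240),steam=(85,168,135,230)).items():
    print(n,cv2.phaseCorrelate(np.float64(t0["img"][y0:y1,x0:x1].mean(-1)),np.float64(c["img"][y0:y1,x0:x1].mean(-1))))
rows([((.53,.13,.25),ori(0,np.radians(90)))],[5])
E
```

```text
red ((0.52811199426651, 0.12853123247623444), 0.024985330179333687) 186.0
blue ((0.5339692234992981, 0.2351263016462326), 0.02517390437424183) 179.5
96 [[184.4, 166.7], [184.5, 163.8]]
98 [[184.5, 164.2], [184.6, 161.3]]
99 [[184.5, 162.9], [184.7, 160.1]]
100 [[184.6, 161.7], [184.7, 158.9]]
175 [117  84  41  27  46 105 155 151 111  81  76  77  78  78]
190 [116  82  39  29  49 109 155 148 101  76  77  80  77  79]
205 [114  84  40  12  36 101 154 149 101  76  77  80  77  78]
bowl ((0.08106442337443909, 0.016446934750973696), 0.9784607162509154)
bottle ((-0.08575795334847314, 0.364763872822385), 0.4543481528594581)
steam ((-0.06622617758936045, 0.009561715745469712), 0.966519424943022)
0 -0.0 -0.2 0.3 0.0518 0.0269 -0.0164
1 -0.0 -0.2 0.3 0.0519 0.0266 -0.0165
2 -0.0 -0.2 0.3 0.0519 0.0264 -0.0167
3 -0.0 -0.2 0.3 0.052 0.0261 -0.0169
4 -0.0 -0.2 0.3 0.0521 0.0259 -0.0171
```

{"api": "step_arm", "payload": {"targets": "0 0 0 0.052 0.026 -0.016 75; 0 0 0 0.052 0.026 -0.016 75; 0 0 0 0.052 0.026 -0.017 75; 0 0 0 0.052 0.026 -0.017 75; 0 0 0 0.05 0.02 -0.017 75"}}

```text
clock: 12.18
tool_pos: [0.5414, 0.1342, 0.2668]
tcp_rot: [0.514, -0.507, -0.499, 0.48]
wrist_force: [0.1, -0.1, 1.2]
opening: 0.746
```

```bash
python3 - <<'E'
from h import *
st(); rows([((.528,.1285,.13),ori(0,np.radians(90))),((.528,.1285,.062),ori(0,np.radians(90)))],[3,2])
E
```

```text
t 12.18 p [0.5414 0.1342 0.2668] app [ 0.013  0.027 -1.   ] x [0.042 0.999 0.027] F [ 0.1 -0.1  1.2] M [ 0.04 -0.18  0.02] op 0.746 j [ 0.18  0.01  1.84  0.02  1.27 -1.35]
0 0.2 -0.8 0.5 -0.0033 0.0455 0.0049
1 0.2 -0.8 0.5 -0.0028 0.0455 0.0048
2 0.2 -0.8 0.5 -0.0024 0.0456 0.0046
3 0.0 0.0 0.0 0.0 0.034 -0.0
4 0.0 0.0 0.0 0.0 0.034 -0.0
```

{"api": "step_arm", "payload": {"targets": "0.3 -0.8 0.5 -0.003 0.035 0.005 75; 0.3 -0.8 0.5 -0.003 0.035 0.005 75; 0.2 -0.8 0.5 -0.002 0.035 0.004 75; 0 0 0 0 0.02 0 75; 0 0 0 0 0.005 0 75"}}

```text
clock: 12.8
tool_pos: [0.5318, 0.1402, 0.1358]
tcp_rot: [-0.501, 0.499, 0.502, -0.498]
wrist_force: [0.6, 0.0, -0.2]
opening: 0.751
```

```bash
python3 - <<'E'
from h import *
st(); rows([((.528,.1285,.063),ori(0,np.radians(90)))],[3])
E
```

```text
t 12.8 p [0.5318 0.1402 0.1358] app [ 0.001  0.006 -1.   ] x [0.    1.    0.006] F [ 0.6  0.  -0.2] M [ 0.04 -0.11 -0.02] op 0.751 j [ 0.21  0.12  1.98  0.01  1.04 -1.36]
0 0.0 -0.0 0.1 -0.004 0.0242 0.0013
1 0.0 -0.0 0.1 -0.004 0.0242 0.0013
2 0.0 -0.0 0.1 -0.0039 0.0243 0.0013
```

{"api": "step_arm", "payload": {"targets": "0 0 0 -0.006 0.004 0.002 75; 0 0 0 -0.006 0.004 0.002 75; 0 0 0 0 0.01 0 75; 0 0 0 0 0.01 0 75; 0 0 0 0 0 0 75"}}

```text
clock: 13.42
tool_pos: [0.5303, 0.1284, 0.1094]
tcp_rot: [-0.501, 0.5, 0.503, -0.496]
wrist_force: [-0.4, 0.9, 0.1]
opening: 0.753
```

```bash
python3 - <<'E'
from h import *
st(); rows([((.528,.1285,.063),ori(0,np.radians(90)))],[3])
E
```

```text
t 13.43 p [0.5303 0.1284 0.1094] app [ 0.006  0.007 -1.   ] x [0.003 1.    0.007] F [-0.4  0.9  0.1] M [ 0.04 -0.15 -0.01] op 0.753 j [ 0.19  0.13  2.01  0.01  0.99 -1.38]
0 0.1 -0.1 0.1 -0.0001 0.0155 0.0009
1 0.1 -0.1 0.1 -0.0 0.0155 0.0008
2 0.1 -0.1 0.1 -0.0 0.0155 0.0008
```

{"api": "step_arm", "payload": {"targets": "0.2 0 0 0 0.014 0.001 75; 0 0 0 0 0.014 0.001 75; 0 0 0 0 0.012 0.0005 75; 0 0 0 0 0.005 0 75; 0 0 0 0 0 0 75"}}

```text
clock: 14.05
tool_pos: [0.5272, 0.1288, 0.0604]
tcp_rot: [0.502, -0.499, -0.501, 0.497]
wrist_force: [-1.0, 0.7, 0.7]
opening: 0.749
```

```bash
python3 - <<'E'
from h import *
st()
E
```

```text
t 14.05 p [0.5272 0.1288 0.0604] app [ 0.001  0.007 -1.   ] x [0.003 1.    0.007] F [-1.   0.7  0.7] M [ 0.03 -0.16  0.03] op 0.749 j [ 0.19  0.19  2.05  0.01  0.9  -1.38]
```

Close gently on the tin.

{"api": "step_arm", "payload": {"targets": "0 0 0 0 0 0 50; 0 0 0 0 0 0 50; 0 0 0 0 0 0 50; 0 0 0 0 0 0 50; 0 0 0 0 0 0 50", "newtons": 20}}

```text
clock: 14.68
tool_pos: [0.5276, 0.129, 0.0609]
tcp_rot: [0.502, -0.499, -0.502, 0.497]
wrist_force: [-0.2, -0.3, -1.8]
opening: 0.582
```

```bash
python3 - <<'E'
from h import *
st()
E
```

```text
t 14.68 p [0.5276 0.129  0.0609] app [ 0.002  0.007 -1.   ] x [0.003 1.    0.007] F [-0.2 -0.3 -1.8] M [ 0.08 -0.18 -0.01] op 0.582 j [ 0.19  0.19  2.05  0.01  0.9  -1.38]
```

{"api": "step_arm", "payload": {"targets": "0 0 0 0 0 0 30; 0 0 0 0 -0.01 0 30; 0 0 0 0 -0.015 0 30; 0 0 0 0 -0.025 0 30; 0 0 0 0 -0.03 0 30", "newtons": 25}}

```text
clock: 15.3
tool_pos: [0.5251, 0.1278, 0.1426]
tcp_rot: [0.503, -0.498, -0.5, 0.499]
wrist_force: [-0.5, 0.7, -3.0]
opening: 0.583
```

```bash
python3 - <<'E'
from h import *
st()
E
```

```text
t 15.3 p [0.5251 0.1278 0.1426] app [-0.004  0.006 -1.   ] x [0.003 1.    0.006] F [-0.5  0.7 -3. ] M [ 0.08 -0.14  0.01] op 0.583 j [ 0.19  0.09  1.99  0.01  1.06 -1.38]
```

{"api": "step_arm", "payload": {"targets": "0 0 0 0 -0.03 0 30; 0 0 0 0 -0.03 0 30; 0 0 0 0 -0.025 0 30; 0 0 0 -0.02 0 0 30; 0 0 0 -0.04 0 0 30"}}

```text
clock: 15.92
tool_pos: [0.527, 0.0671, 0.2383]
tcp_rot: [-0.5, 0.5, 0.504, -0.497]
wrist_force: [-0.5, -0.5, -2.8]
opening: 0.583
```

```bash
python3 - <<'E'
from h import *
st(); rows([((.52,-.155,.21),ori(0,np.radians(90)))],[5])
E
```

```text
t 15.93 p [0.527  0.0671 0.2383] app [ 0.008  0.008 -1.   ] x [-0.002  1.     0.008] F [-0.5 -0.5 -2.8] M [-0.01 -0.15  0.04] op 0.583 j [ 0.08 -0.01  1.92  0.01  1.23 -1.5 ]
0 0.1 0.0 0.1 -0.0445 0.0053 0.0015
1 0.1 0.0 0.1 -0.0445 0.0054 0.0015
2 0.1 0.0 0.1 -0.0445 0.0055 0.0015
3 0.1 0.0 0.1 -0.0444 0.0055 0.0014
4 0.1 0.0 0.1 -0.0444 0.0056 0.0014
```

{"api": "step_arm", "payload": {"targets": "0 0 0 -0.045 0.003 0.0015 30; 0 0 0 -0.047 0.003 0.0015 30; 0 0 0 -0.047 0.005 0.0015 30; 0 0 0 -0.04 0.008 0.0015 30; 0 0 0 -0.025 0.008 0.0015 30"}}

```text
clock: 16.55
tool_pos: [0.5149, -0.1481, 0.2069]
tcp_rot: [-0.5, 0.499, 0.503, -0.498]
wrist_force: [0.0, -0.6, -2.6]
opening: 0.583
```

```bash
python3 - <<'E'
from h import *
st(); rows([((.52,-.155,.11),ori(0,np.radians(90)))],[5])
E
```

```text
t 16.55 p [ 0.5149 -0.1481  0.2069] app [ 0.004  0.005 -1.   ] x [-0.001  1.     0.005] F [ 0.  -0.6 -2.6] M [ 0.04 -0.18  0.02] op 0.583 j [-0.33  0.02  1.94  0.01  1.18 -1.91]
0 0.0 0.0 0.1 -0.0015 0.0194 -0.0009
1 0.0 0.0 0.1 -0.0015 0.0194 -0.001
2 0.0 0.0 0.1 -0.0014 0.0194 -0.001
3 0.0 0.0 0.1 -0.0014 0.0194 -0.001
4 0.0 0.0 0.1 -0.0014 0.0194 -0.001
```

{"api": "step_arm", "payload": {"targets": "0 0 0 0 0.025 0 30; 0 0 0 0 0.025 -0.002 30; 0 0 0 0 0.025 -0.002 30; 0 0 0 0 0.015 0 30; 0 0 0 0 0.005 0 30"}}

```text
clock: 17.18
tool_pos: [0.5129, -0.1543, 0.106]
tcp_rot: [0.503, -0.5, -0.499, 0.498]
wrist_force: [0.7, 0.9, -2.5]
opening: 0.585
```

```bash
python3 - <<'E'
from h import *
st()
E
```

```text
t 17.18 p [ 0.5129 -0.1543  0.106 ] app [-0.003  0.005 -1.   ] x [0.006 1.    0.005] F [ 0.7  0.9 -2.5] M [ 0.   -0.14 -0.04] op 0.585 j [-0.34  0.13  2.03  0.    0.99 -1.91]
```

{"api": "step_arm", "payload": {"targets": "0 0 0 0 0.007 -0.002 30; 0 0 0 0 0.007 -0.002 30; 0 0 0 0 0.006 -0.001 30; 0 0 0 0 0.004 0 30; 0 0 0 0 0.002 0 30"}}

```text
clock: 17.8
tool_pos: [0.5199, -0.1548, 0.0804]
tcp_rot: [0.502, -0.501, -0.5, 0.498]
wrist_force: [-0.4, 0.4, -2.5]
opening: 0.585
```

```bash
python3 - <<'E'
from h import *
st()
E
```

```text
t 17.8 p [ 0.5199 -0.1548  0.0804] app [ 0.001  0.003 -1.   ] x [0.006 1.    0.003] F [-0.4  0.4 -2.5] M [ 0.08 -0.1   0.06] op 0.585 j [-0.34  0.17  2.03  0.    0.94 -1.91]
```

{"api": "step_arm", "payload": {"targets": "0 0 0 0 0.002 0 30; 0 0 0 0 0.0015 0 30; 0 0 0 0 0.001 0 30; 0 0 0 0 0.001 0 30; 0 0 0 0 0.001 0 30"}}

```text
clock: 18.42
tool_pos: [0.5203, -0.1548, 0.074]
tcp_rot: [0.502, -0.501, -0.5, 0.497]
wrist_force: [0.1, -0.2, -2.7]
opening: 0.583
```

```bash
python3 - <<'E'
from h import *
st()
E
```

```text
t 18.43 p [ 0.5203 -0.1548  0.074 ] app [ 0.002  0.003 -1.   ] x [0.005 1.    0.003] F [ 0.1 -0.2 -2.7] M [ 0.06 -0.14  0.  ] op 0.583 j [-0.34  0.18  2.04  0.    0.93 -1.91]
```

{"api": "step_arm", "payload": {"targets": "0 0 0 0 0.0007 0 30; 0 0 0 0 0.0007 0 30; 0 0 0 0 0.0005 0 30; 0 0 0 0 0 0 30; 0 0 0 0 0 0 30"}}

```text
clock: 19.05
tool_pos: [0.5208, -0.1548, 0.0738]
tcp_rot: [0.501, -0.501, -0.5, 0.497]
wrist_force: [-0.4, 0.5, 0.7]
opening: 0.581
```

```bash
python3 - <<'E'
from h import *
st()
E
```

```text
t 19.05 p [ 0.5208 -0.1548  0.0738] app [ 0.003  0.003 -1.   ] x [0.005 1.    0.003] F [-0.4  0.5  0.7] M [ 0.14  0.01 -0.03] op 0.581 j [-0.34  0.18  2.04  0.    0.92 -1.91]
```

Touched down (force rose from −2.7 to +0.7 N). Release and withdraw.

{"api": "step_arm", "payload": {"targets": "0 0 0 0 0 0 75; 0 0 0 0 0 0 75; 0 0 0 0 0 0 75; 0 0 0 0 0 0 75; 0 0 0 0 -0.005 0 75"}}

```text
clock: 19.68
tool_pos: [0.5213, -0.1552, 0.0784]
tcp_rot: [-0.501, 0.502, 0.5, -0.497]
wrist_force: [-0.5, -0.5, 0.4]
opening: 0.746
```

{"api": "step_arm", "payload": {"targets": "0 0 0 0 -0.015 0 75; 0 0 0 0 -0.03 0 75; 0 0 0 0 -0.04 0 75; 0 0 0 0 -0.04 0 75; 0 0 0 0 -0.04 0 75"}}

```text
clock: 20.3
tool_pos: [0.5189, -0.155, 0.2494]
tcp_rot: [0.502, -0.501, -0.5, 0.498]
wrist_force: [0.3, 0.7, -0.1]
opening: 0.747
```

{"api": "step_arm", "payload": {"targets": "0 0 0 -0.03 -0.01 0.02 75; 0 0 0 -0.05 0 0.02 75; 0 0 0 -0.06 0 0.02 75; 0 0 0 -0.06 0 0.02 75; 0 0 0 -0.03 0 0.02 75"}}

```text
clock: 20.92
tool_pos: [0.4215, -0.3881, 0.2733]
tcp_rot: [-0.493, 0.506, 0.504, -0.497]
wrist_force: [0.5, 0.4, -0.2]
opening: 0.751
```

```bash
python3 - <<'E'
from h import *
st(); a=snap("top","t2"); b=snap("scene","s4")
i=np.hstack([a["img"][120:290,80:420],b["img"][110:300,170:410][:170]])[:,:,::-1]
cv2.imwrite("pics/e.png",cv2.resize(i,(800,int(170*800/i.shape[1])),interpolation=cv2.INTER_CUBIC))
hsv=cv2.cvtColor(a["img"],cv2.COLOR_RGB2HSV);h,s,v=cv2.split(hsv)
for n,k,z,x0,x1 in(("red",((h<8)|(h>172))&(s>140)&(v>90),.108,265,345),("blue",(h>95)&(h<130)&(s>120),.095,150,235)):
    k=k.astype(np.uint8); k[:185]=0;k[265:]=0;k[:,:x0]=0;k[:,x1:]=0
    cn=max(cv2.findContours(k,0,1)[0],key=cv2.contourArea)
    print(n,cv2.minEnclosingCircle(plane(a,cn.reshape(-1,2),z)[:,:2].astype(np.float32)),cv2.contourArea(cn))
print(a["img"][154:168,190].mean(-1).astype(int))
t0=dict(np.load("pics/top0.npz"));s0=dict(np.load("pics/scene0.npz"))
g=lambda c,b:np.float64(c["img"][b[1]:b[3],b[0]:b[2]].mean(-1))
for n,p,q,bx in(("bowl",t0,a,(235,135,265,175)),("steam",t0,a,(85,168,135,230)),("bottle",s0,b,(172,118,200,162))): print(n,cv2.phaseCorrelate(g(p,bx),g(q,bx)))
E
```

```text
t 20.93 p [ 0.4215 -0.3881  0.2733] app [ 0.019 -0.007 -1.   ] x [-0.002  1.    -0.007] F [ 0.5  0.4 -0.2] M [-0.02 -0.13 -0.03] op 0.751 j [-0.79  0.04  1.8   0.01  1.29 -2.37]
red ((0.5222246050834656, -0.15543140470981598), 0.027377255260944366) 223.0
blue ((0.5339692234992981, 0.2351263016462326), 0.02517390437424183) 179.5
[116  82  39  29  49 110 156 148 100  76  76  77  79  78]
bowl ((0.01670369156397733, -0.029702597215681692), 0.9656982307162377)
steam ((0.023069085998304928, -0.005152805548107153), 0.9586633931854436)
bottle ((-0.09070142125705694, 0.4449795762723596), 0.8647189429304594)
```

View pics/e.png

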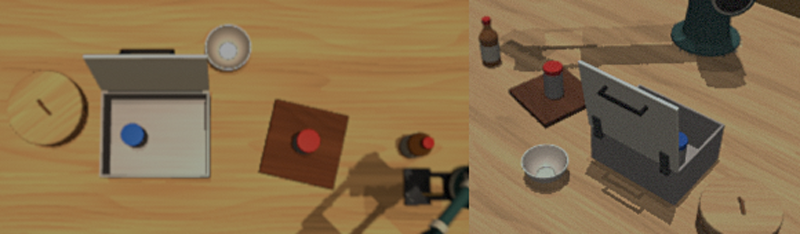

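The picture shows the red tin upright in the middle of the board (left view (308,141)), the blue tin in the box at (133,135), and the lid open. The gripper is clear of everything, so I'm handing in.

```bash
python3 -c "
from h import *
print(observe()['joint_vel'].round(3)); print(close_job())"
```

```text
[ 0.056 -0.007  0.02   0.046  0.006  0.045]
the job is handed in; nothing more can be done
None
```

The job is done and handed in at about 21 s of the 67 s allowed. I gripped the lid handle and eased it back onto the stop, then released it. I then lifted the red-capped tin out and lowered it onto the board.

- **Lid:** The wrist force rose to about 25 N as the lid met the stop. In the last picture its edge matches 100° and has not moved since release. The handle position computed from the arm read 98.7°, which disagrees slightly; I put that down to calibration error.
- **Red tin:** It stands upright at (0.522, −0.155), within about 2 mm of the board's measured centre. Touchdown showed as a force change of about 3 N.
- **Blue tin:** Its measured position is identical before and after the red tin was taken.
- **Bowl and steamer:** Both shifted by less than 0.1 pixel in the top view, so they did not move.
- **Bottle:** It stands upright, but the image comparison gave a 0.4 pixel shift. I attribute this to the arm's changed shadow; the gripper stayed above the bottle's height whenever it was near, but I did not check further.

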